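# Sort out the flanged lens barrel, press the plain one into the V-block

## Task

Two aluminium lens barrels lie in the small rack. First put the reject, the one with a wide flange at one end, into the white tray and let go of it. Then seat the plain barrel lengthwise in the steel V-block, midway along it, so that it lies on both sloping faces, and keep hold of it there: finish while still pressing it down evenly onto both faces with about 10 N, and leave the other things on the bench alone.

Things in the scene. Friction and masses are not known exactly. Their poses are not given: they have to be found in the camera images.
- rack: Fixed grey rack 84x170 mm (x, y), origin under its centre on the worktop. Two places at y = +55 and -55 mm; a barrel lies in each along the rack's x, its axis 40 mm up, between pins 40 mm high (17 mm either side of the axis) on two 24 mm high crossbars at 26 to 36 mm from the middle. Between the crossbars a 52 mm gap over a 6 mm base: take barrels there. Which barrel lies where varies.
- plain_barrel: The good lens barrel: plain straight aluminium cylinder, 32 mm diameter, 100 mm long, flat glass at both ends, about 0.2 kg. Origin at the middle of its axis; x runs along the axis. It may roll about x.
- flanged_barrel: The reject: the same aluminium barrel, 32 mm diameter, 100 mm long, but with a flange 46 mm in diameter and 7 mm thick, 42 to 49 mm from the middle towards its +x end. About 0.2 kg. Origin at the middle of its axis; x runs along the axis.
- tray: Fixed white open tray for rejects, outside 150x112 mm (its x, y), 36 mm high, walls and floor 4 mm. Origin under its centre on the worktop.
- vblock: Fixed, rigid, split steel V-block on an aluminium plate 130x84x8 mm. Origin under its centre on the worktop; the V runs along x. Two blocks, 25 to 56 mm either side of the middle, 64 mm wide, shoulders 37 mm up, with a 90 degree V, 34 mm wide at the top, root 20 mm up. The 50 mm gap between them is open down to the plate, for the fingers.
- seat (a point): Middle of the axis of a barrel fully seated in the V-block: 42.6 mm above the worktop, above the V-block's origin. x along the V, y across it, z up.
- face_a: The 45 degree faces of the V on its +y side (both blocks), fixed to the V-block; origin the V-block's.
- face_b: The 45 degree faces of the V on its -y side (both blocks), fixed to the V-block; origin the V-block's.
- petri_dish: Bystander, leave alone: round glass dish, 60 mm across, 15 mm high. Origin at the centre of its underside.
- beaker_100: Bystander, leave alone: small glass beaker, 55 mm across, 71 mm high. Origin at the centre of its underside.
- spanner: Bystander, leave alone: steel spanner 128 mm long, 6 mm thick. Origin at the centre of its underside.

How it is judged:
By the outcome, as a careful person would: the job done as asked, in the order asked, and still so for the second after the job is handed in, while the arm keeps its last pose, push and grip.
It also fails if it takes over 59 s, if anything falls off the work surface, if the arm or the gripper's body presses on something with over 40 N, if the wrist force passes 120 N, or if a joint passes its speed limit or range.

## Robot

A 6-joint arm with a two-finger parallel gripper is mounted at the origin on a cart in front of the work surface, level with it; the furniture and walls round the work are solid. World frame = base frame: x ahead of the robot, y to its left, z up, the work surface at z = 0. Lengths are in mm, angles in degrees, forces in N, time in s.
With the tool pointing down it reaches from about 350 to 850 mm from the base axis. Payload 8.1 kg.
Tool frame: the origin (TCP) lies at the very end of the fingers, on their centre line; the grasp point (between the pads) lies 19 mm behind it; z points along the fingers, y is the line along which they close (so a half turn about z gives the same grasp; the last joint's range is limited). The gripper opens to 85 mm and grips with 20 to 120 N. Pads are 22 mm wide; open, the fingers measure 114 mm over their backs; the gripper's body (76 mm by 85 mm) begins 54 mm behind the grasp point. The pads swing forward as they close: fully open they stand 13 mm farther back than shut.
Start: joints at [68.503, 7.471, 85.268, -0, 87.261, -4.893], TCP at [171.434, 574.992, 231.292] pointing down, gripper open.
Joint ranges: [-169.43, 169.43], [-51.17, 129.36], [1.28, 143.12], [-76.62, 256.62], [0, 156.53], [-152.29, 152.29]. Speed limits (degrees/s): [136.94, 136.94, 159.86, 180, 180, 180].

## Interface

Orientations are given as [roll, pitch, yaw] about the fixed x, y, z axes, in that order (R = Rz(yaw) Ry(pitch) Rx(roll)).
In Python, from bench import * gives the robot as it stands.
- The arm moves only by the tool play_rows, never from a script. Its argument "increments" is a list of rows, each a list of 3 entries, a list of its own where there are three numbers: the gripper's target within -1 to 1 (fully open at 1, half-way at 0, shut at -1), then the shift along the tool's x, y, z in mm, then the turn about the tool's z in rad. A call has 1 to 12 rows; each row shifts and turns the commanded pose from where the row before left it, along the tool's axes as they then stand; what a row does not reach is not made up. A row lasts 1/12 s, in which the tool goes at most 41.7 mm and 7.16 degrees, less where a joint would pass 70% of its speed; a pose out of reach is approached as far as the arm can. A call is refused whole if a number of a shift passes 41.7 or a number of a turn 0.125, either way. A call with a gripper value outside its range is refused whole. The fingers move at their own pace and stop on an object; "force" is the grip in N (left out, the last holds). Time passes only in rows, so rows that do not move let the fingers close. It gives the time, the measured TCP pose, the force, the opening and the grip force at its end, in the units of the state.
- sense(): the state, without advancing time (a new reading comes with each control period).
- snapshot(name): name is "scene" or "top" or "wrist"; returns a dict with "color" (384x512x3 uint8, red, green, blue), "intrinsics" (3x3 intrinsics, pixels), "world_from_camera" (4x4, takes a point from camera to world coordinates). Camera axes: x right, y down, z forward; pixel columns grow to the right and rows downward; lengths in mm; the calibration is good to about 2 mm. A picture is of the moment at which its call begins. There is no depth.
- hand_in(): hands the job in; it is judged then, once.
Trained networks look in a picture, given as the dict that the camera call returned (one of the last four; its "shot" number tells which), for a name from the list of things; names that differ only in an ending like _2 or _b are one class to them, and where a whole thing is asked for, a point or a joint stands for the part that bears it (a point fixed in the world has none). Each returns a list of dicts, best first, with "p" (0 to 1); they miss things now and then, are a little off and sometimes report something else, mostly with a low value. They report only what shows in the picture. A call takes as long as a camera call.
- find_in(query, picture): "xyz" ([x, y, z] in mm, in the coordinates of the camera as it stood for that picture, good to about 4 mm: the middle of the surface that is visible of it).
- regions_of(query, picture): "mask" (384x512 bool, what is visible of it).
- pinpoint(query, picture): "xyz" ([x, y, z] in mm, in the coordinates of the camera as it stood for that picture, good to about 4 mm: a listed point, or the origin of a listed thing).
The state is a dict: "time": time; "joint_pos": joint angles; "qd": joint speeds; "joint_efforts": joint torques, N m; "tool_pos": TCP position; "tcp_rot": TCP orientation; "ft_force": force on the tool from outside, world axes, zero at the start; "wrist_torque": the same for the moment, N m; "finger_gap": finger opening in mm; "grip_force": force on a finger pad.
Only numpy, scipy, OpenCV 4.12 (cv2) and the standard library are available. Lean on these libraries where they do the work, as an engineer would, in place of code of your own. Each camera call takes 0.05 s, during which the arm holds its last target. There are 200 camera calls.

## Working session

There is one attempt and no reset: what is moved stays moved. The work goes in short steps, Python scripts to look and compute and a tool call to move; the robot and the scene stay as the last step left them, time stands still between calls to the robot, and variables do not carry over. Pictures are saved under pics/ and viewed, at most 10 in all, crops included, and the job is handed in when it is done.

Besides the shell and the picture viewer there is one more tool, called after "Call:" in YAML: its name, and indented under it one key for each argument. play_rows: Moves the arm, as the interface text tells. Its arguments: {"type":"object","properties":{"increments":{"type":"array","items":{"type":"array"}},"force":{"type":"number"}},"required":["increments"]}

```bash
mkdir -p pics; cat > h.py <<'E'
from bench import *
import numpy as np, cv2
def W(p,xyz):
    return (p["world_from_camera"]@np.append(xyz,1))[:3]
def save(p,n): cv2.imwrite(f"pics/{n}.png",p["color"][:,:,::-1])
def ray(p,u,v,z):
    K=p["intrinsics"];T=p["world_from_camera"]
    d=T[:3,:3]@np.linalg.solve(K,[u,v,1.]);o=T[:3,3]
    return o+d*(z-o[2])/d[2]
E
python3 - <<'E'
from h import *
s=sense();print({k:np.round(s[k],2) for k in ("time","tool_pos","tcp_rot","finger_gap","ft_force")})
for n in ("scene","top"):
    p=snapshot(n);save(p,n)
    for q in "rack plain_barrel flanged_barrel tray vblock seat petri_dish beaker_100 spanner".split():
        try:
            r=[(round(float(d["p"]),2),W(p,d["xyz"]).round(1).tolist()) for d in pinpoint(q,p)[:2]]
        except Exception as e: r=e
        print(n,q,r)
im=[cv2.imread(f"pics/{n}.png") for n in("scene","top")]
E
```

```text
{'time': np.float64(0.0), 'tool_pos': array([171.23, 574.46, 230.25]), 'tcp_rot': array([-1.7989e+02, -1.0000e-02,  1.6340e+02]), 'finger_gap': np.float64(85.44), 'ft_force': array([ 0.79,  0.58, -0.54])}
scene rack []
scene plain_barrel [(0.56, [506.3, 281.8, 41.7])]
scene flanged_barrel [(0.79, [589.6, 216.1, 42.9])]
scene tray [(0.95, [689.2, -1.5, -0.1])]
scene vblock [(0.91, [483.7, 70.5, -5.7])]
scene seat [(0.88, [485.9, 68.1, 45.2]), (0.71, [486.8, 70.5, -1.2])]
scene petri_dish [(0.81, [720.1, 237.3, 2.3])]
scene beaker_100 [(0.73, [785.0, 192.4, 1.4]), (0.46, [807.9, -79.1, 3.2])]
scene spanner [(0.6, [806.5, -81.2, 4.9])]
top rack [(0.69, [547.7, 248.2, 0.3])]
top plain_barrel [(0.87, [501.6, 280.5, 42.3])]
top flanged_barrel [(0.91, [586.8, 220.6, 39.3])]
top tray [(0.65, [686.3, -7.6, -1.8])]
top vblock [(0.73, [486.2, 66.6, -0.6])]
top seat [(0.91, [488.6, 68.3, 43.2]), (0.48, [720.5, 233.7, -3.1])]
top petri_dish []
top beaker_100 [(0.89, [777.5, 185.8, 1.0]), (0.33, [485.5, 68.6, 42.1])]
top spanner [(0.66, [806.2, -79.1, 0.2])]
```

View pics/top.png

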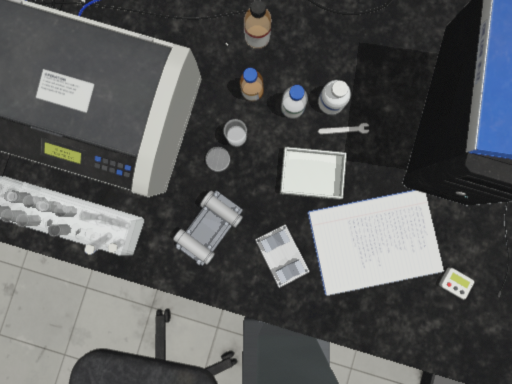

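View pics/scene.png

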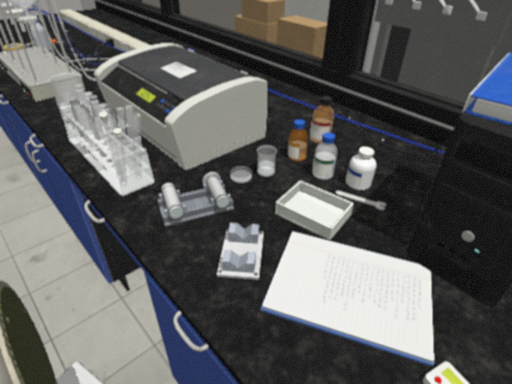

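```bash
python3 - <<'E'
from h import *
p=snapshot("top")
for q,z in (("plain_barrel",48),("flanged_barrel",48),("tray",36),("vblock",8),("rack",24)):
    r=regions_of(q,p)
    if not r: print(q,None); continue
    m=r[0]["mask"].astype(np.uint8)
    c=cv2.findContours(m,cv2.RETR_EXTERNAL,cv2.CHAIN_APPROX_NONE)[0]
    c=max(c,key=cv2.contourArea)[:,0]
    w=np.array([ray(p,u,v,z)[:2] for u,v in c],np.float32)
    b=cv2.minAreaRect(w); print(q,round(r[0]["p"],2),np.round(c.mean(0)),[np.round(x,1) for x in b], np.round(cv2.boxPoints(b)).tolist())
print(p["world_from_camera"].round(2))
E
```

```text
plain_barrel 0.82 [194. 246.] [array([504.5, 278.4]), array([101.5,  34.8]), np.float64(55.2)] [[461.0, 247.0], [490.0, 227.0], [548.0, 310.0], [519.0, 330.0]]
flanged_barrel 0.96 [220. 209.] [array([590.1, 218. ]), array([103.8,  42.7]), np.float64(51.3)] [[541.0, 191.0], [574.0, 164.0], [639.0, 245.0], [606.0, 272.0]]
tray 0.94 [313. 172.] [array([688.5,  -2.5]), array([151.2, 114.1]), np.float64(86.4)] [[627.0, -74.0], [741.0, -82.0], [750.0, 69.0], [636.0, 77.0]]
vblock 0.64 [282. 256.] [array([483.7,  67. ]), array([131.4,  83.9]), np.float64(28.3)] [[406.0, 73.0], [446.0, -1.0], [561.0, 61.0], [522.0, 135.0]]
rack 0.72 [209. 228.] [array([546.7, 248.8]), array([82.2, 78.8]), np.float64(55.6)] [[491.0, 237.0], [556.0, 193.0], [602.0, 261.0], [537.0, 305.0]]
[[ 3.00000e-02 -1.00000e+00  8.00000e-02  5.60690e+02]
 [-1.00000e+00 -3.00000e-02  0.00000e+00  1.27710e+02]
 [-0.00000e+00 -8.00000e-02 -1.00000e+00  1.04229e+03]
 [ 0.00000e+00  0.00000e+00  0.00000e+00  1.00000e+00]]
```

The scene picture and top view agree with the networks: the rack is at px (209,228), the plain barrel at (194,246), the flanged one at (220,209), the V-block at (282,256) and the tray at (313,172). The rack axis is at about 55°, the V at about 28° and the tray's long axis at about 86°. Next I turn the tool and go above the flanged barrel.

Call:
play_rows:
  increments:
    - [1,[0,0,0],0.125]
    - [1,[0,0,0],0.125]
    - [1,[0,0,0],0.125]
    - [1,[0,0,0],0.125]
    - [1,[0,0,0],0.125]
    - [1,[0,0,0],0.125]
    - [1,[0,0,0],0.125]
    - [1,[0,0,0],0.125]
    - [1,[0,0,0],0.125]
    - [1,[0,0,0],0.125]
    - [1,[0,0,0],0.125]
    - [1,[0,0,0],0.125]
  force: 50

```text
time: 2.3
tool_pos: [171.4, 575.0, 231.3]
tcp_rot: [-180.0, 0.0, 77.1]
ft_force: [0.0, -0.2, -0.4]
finger_gap: 85.0
grip_force: 0.0
```

Call:
play_rows:
  increments:
    - [1,[0,0,0],0.125]
    - [1,[0,0,0],0.125]
    - [1,[0,0,0],0.125]
    - [1,[0,0,0],0.018]
    - [1,[-13.8,29.3,0],0]
    - [1,[-13.8,29.3,0],0]
    - [1,[-13.8,29.3,0],0]
    - [1,[-13.8,29.3,0],0]
    - [1,[-13.8,29.3,0],0]
    - [1,[-13.8,29.3,0],0]
    - [1,[-13.8,29.3,0],0]
    - [1,[-13.8,29.3,0],0]

```text
time: 3.3
tool_pos: [300.3, 348.6, 231.4]
tcp_rot: [180.0, -0.0, 55.2]
ft_force: [0.9, 0.6, -0.5]
finger_gap: 85.5
grip_force: 0.0
```

Call:
play_rows:
  increments:
    - [1,[5.3,28.5,0],0]
    - [1,[5.3,28.5,0],0]
    - [1,[5.3,28.5,0],0]
    - [1,[5.3,28.5,0],0]
    - [1,[5.3,28.5,0],0]
    - [1,[5.3,28.5,0],0]
    - [1,[5.3,28.5,0],0]
    - [1,[5.3,28.5,0],0]
    - [1,[5.3,28.5,0],0]
    - [1,[5.3,28.5,0],0]
    - [1,[5.3,28.5,0],0]
    - [1,[0,0,0],0]

```text
time: 4.3
tool_pos: [593.5, 214.5, 230.3]
tcp_rot: [179.9, 0.0, 55.0]
ft_force: [0.9, 0.5, 0.5]
finger_gap: 85.3
grip_force: 0.0
```

```bash
cat >> h.py <<'E'
def meas(p,qs):
    for q,z in qs:
        for d in pinpoint(q,p)[:1]: print(q,"pin",round(d["p"],2),W(p,d["xyz"]).round(1))
        r=regions_of(q,p)
        if not r: continue
        m=r[0]["mask"].astype(np.uint8)
        c=max(cv2.findContours(m,cv2.RETR_EXTERNAL,cv2.CHAIN_APPROX_NONE)[0],key=cv2.contourArea)[:,0]
        b=cv2.minAreaRect(np.array([ray(p,u,v,z)[:2] for u,v in c],np.float32))
        print(q,"mask",round(r[0]["p"],2),"px",np.round(c.mean(0)),[np.round(x,1) for x in b],np.round(cv2.boxPoints(b)).tolist())
def st():
    s=sense();print({k:np.round(s[k],2).tolist() for k in ("time","tool_pos","tcp_rot","finger_gap","ft_force","wrist_torque","grip_force")});return s
E
python3 - <<'E'
from h import *
st();p=snapshot("wrist");save(p,"w1");meas(p,(("flanged_barrel",40),("plain_barrel",40),("rack",0)))
E
```

```text
{'time': 4.3, 'tool_pos': [593.46, 214.52, 230.35], 'tcp_rot': [179.92, 0.04, 54.96], 'finger_gap': 85.31, 'ft_force': [0.89, 0.46, 0.53], 'wrist_torque': [0.01, -0.02, 0.03], 'grip_force': 0.0}
flanged_barrel pin 0.66 [592.6 219.2  39.5]
flanged_barrel mask 0.6 px [251. 162.] [array([588.6, 215.7]), array([107.5,  46.6]), np.float64(54.9)] [[539.0, 185.0], [577.0, 158.0], [639.0, 246.0], [600.0, 273.0]]
plain_barrel pin 0.85 [503.2 282.1  41.4]
plain_barrel mask 0.91 px [148. 164.] [array([499.8, 280.2]), array([106. ,  34.5]), np.float64(55.4)] [[456.0, 246.0], [484.0, 227.0], [544.0, 314.0], [516.0, 334.0]]
rack pin 0.92 [547.7 254.   -4.1]
rack mask 0.64 px [199. 157.] [array([541.1, 252.8]), array([87.5, 88.2]), np.float64(54.9)] [[480.0, 242.0], [552.0, 192.0], [602.0, 263.0], [530.0, 314.0]]
```

View pics/w1.png

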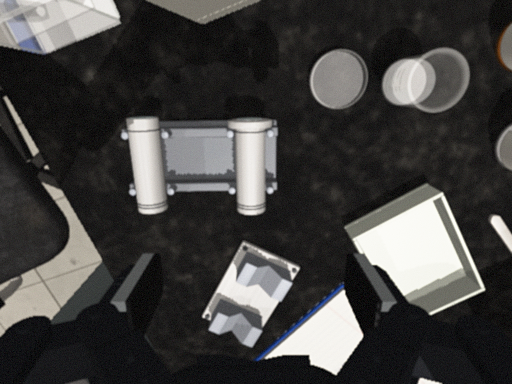

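The flanged barrel is the one at px x≈250, with its flange at the top (y≈125). The plain one is at x≈148, both barrels are in line with the tool, and the way down is clear.

Call:
play_rows:
  increments:
    - [1,[0,0,25],0]
    - [1,[0,0,25],0]
    - [1,[0,0,25],0]
    - [1,[0,0,25],0]
    - [1,[0,0,0],0]
    - [1,[0,0,0],0]

```text
time: 5.15
tool_pos: [588.2, 217.7, 130.1]
tcp_rot: [-179.9, 0.2, 55.0]
ft_force: [-0.6, -0.3, 0.3]
finger_gap: 85.9
grip_force: 0.0
```

```bash
python3 - <<'E'
from h import *
st();p=snapshot("wrist");save(p,"w2");meas(p,(("flanged_barrel",40),("rack",24)));st()
E
```

```text
{'time': 5.15, 'tool_pos': [588.23, 217.69, 130.14], 'tcp_rot': [-179.87, 0.15, 55.0], 'finger_gap': 85.86, 'ft_force': [-0.59, -0.27, 0.27], 'wrist_torque': [-0.01, -0.04, -0.04], 'grip_force': 0.0}
flanged_barrel pin 0.94 [593.5 216.3  40.2]
flanged_barrel mask 0.89 px [258. 189.] [array([588.5, 214.8]), array([109.8,  44.8]), np.float64(55.0)] [[539.0, 183.0], [575.0, 157.0], [638.0, 247.0], [602.0, 273.0]]
rack pin 0.91 [550.7 250.4  -2.2]
rack mask 0.67 px [186. 180.] [array([546.3, 254.8]), array([87.5, 83.9]), np.float64(56.3)] [[487.0, 242.0], [557.0, 195.0], [606.0, 268.0], [536.0, 314.0]]
{'time': 5.4, 'tool_pos': [591.31, 218.05, 133.9], 'tcp_rot': [179.86, -0.17, 54.95], 'finger_gap': 85.1, 'ft_force': [0.58, -0.67, 0.68], 'wrist_torque': [0.01, 0.01, -0.01], 'grip_force': 0.0}
```

View pics/w2.png

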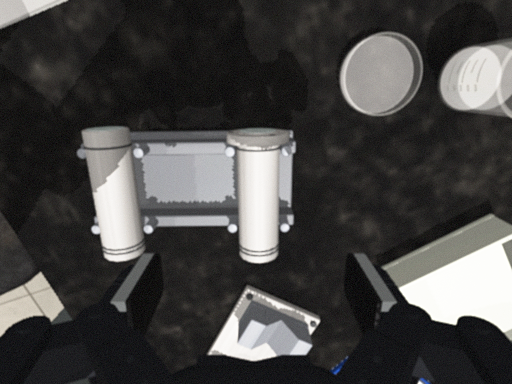

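The barrel axis is at px x≈258 and the fingers' midline at about 254, so it is roughly centred. I'll shift 1.5 mm, go down and grip.

Call:
play_rows:
  increments:
    - [1,[0,1.5,20],0]
    - [1,[0,0,20],0]
    - [1,[0,0,20],0]
    - [1,[0,0,20],0]
    - [1,[0,0,18],0]
    - [1,[0,0,15],0]
    - [1,[0,0,0],0]
    - [1,[0,0,0],0]

```text
time: 6.07
tool_pos: [591.1, 216.7, 18.5]
tcp_rot: [-180.0, 0.0, 54.9]
ft_force: [-0.2, 0.4, 0.0]
finger_gap: 85.4
grip_force: 0.0
```

Call:
play_rows:
  increments:
    - [-1,[0,0,0],0]
    - [-1,[0,0,0],0]
    - [-1,[0,0,0],0]
    - [-1,[0,0,0],0]
    - [-1,[0,0,0],0]
    - [-1,[0,0,0],0]
    - [-1,[0,0,0],0]
    - [-1,[0,0,0],0]
    - [-1,[0,0,0],0]
    - [-1,[0,0,0],0]
  force: 50

```text
time: 6.9
tool_pos: [591.9, 216.9, 19.5]
tcp_rot: [179.9, -0.1, 54.9]
ft_force: [-1.6, -0.7, 5.7]
finger_gap: 30.6
grip_force: 49.0
```

Call:
play_rows:
  increments:
    - [-1,[0,0,-10],0]
    - [-1,[0,0,-20],0]
    - [-1,[0,0,-25],0]
    - [-1,[0,0,-25],0]
    - [-1,[0,0,-25],0]
    - [-1,[0,0,-15],0]
    - [-1,[0,0,0],0]

```text
time: 7.48
tool_pos: [593.7, 217.4, 143.7]
tcp_rot: [179.7, -0.3, 54.9]
ft_force: [0.2, 0.0, -1.4]
finger_gap: 30.5
grip_force: 49.7
```

Call:
play_rows:
  increments:
    - [-1,[-7,12,0],0]
    - [-1,[-14,23,0],0]
    - [-1,[-18,30,0],0]
    - [-1,[-18,30,0],0]
    - [-1,[-18,30,0],0]
    - [-1,[-18,30,0],0]
    - [-1,[-14,23,0],0]
    - [-1,[-11,17,0],0]
    - [-1,[-7,11,0],0]
    - [-1,[0,0,0],0]

```text
time: 8.32
tool_pos: [687.6, -7.4, 136.1]
tcp_rot: [-179.9, 0.1, 54.8]
ft_force: [0.0, 0.6, -3.7]
finger_gap: 31.2
grip_force: 49.8
```

Call:
play_rows:
  increments:
    - [-1,[0,0,0],-0.11]
    - [-1,[0,0,0],-0.11]
    - [-1,[0,0,0],-0.11]
    - [-1,[0,0,0],-0.11]
    - [-1,[0,0,0],-0.11]
    - [-1,[0,0,0],0]
    - [-1,[0,0,0],0]

```text
time: 8.9
tool_pos: [687.2, -3.0, 137.3]
tcp_rot: [-179.9, -0.0, 86.3]
ft_force: [-1.0, 0.8, -2.8]
finger_gap: 30.8
grip_force: 49.8
```

```bash
python3 - <<'E'
from h import *
st();p=snapshot("wrist");save(p,"w3");meas(p,(("flanged_barrel",120),("tray",36)));p=snapshot("top");meas(p,(("tray",36),("flanged_barrel",145)))
E
```

```text
{'time': 8.9, 'tool_pos': [687.23, -3.01, 137.26], 'tcp_rot': [-179.9, -0.01, 86.3], 'finger_gap': 30.84, 'ft_force': [-1.01, 0.76, -2.83], 'wrist_torque': [0.01, 0.0, 0.01], 'grip_force': 49.77}
flanged_barrel pin 0.76 [688.5  -2.4 157. ]
flanged_barrel mask 0.81 px [253. 253.] [array([684.5, -23. ]), array([131.8,  61.2]), np.float64(86.3)] [[650.0, -87.0], [711.0, -91.0], [719.0, 41.0], [658.0, 45.0]]
tray mask 0.58 px [256. 170.] [array([689.1,   4.8]), array([137.6, 112.5]), np.float64(86.2)] [[628.0, -60.0], [741.0, -68.0], [750.0, 70.0], [638.0, 77.0]]
tray pin 0.91 [684.8  -4.8  -4.3]
tray mask 0.84 px [293. 170.] [array([691.4,  44.7]), array([ 56.7, 114.6]), np.float64(86.1)] [[632.0, 20.0], [747.0, 12.0], [751.0, 69.0], [636.0, 77.0]]
flanged_barrel pin 0.73 [686.1  -5.2  -4.4]
flanged_barrel mask 0.44 px [302. 164.] [array([692.3,  35.8]), array([43.9, 17.4]), np.float64(1.1)] [[670.0, 44.0], [671.0, 27.0], [714.0, 27.0], [714.0, 45.0]]
```

View pics/w3.png

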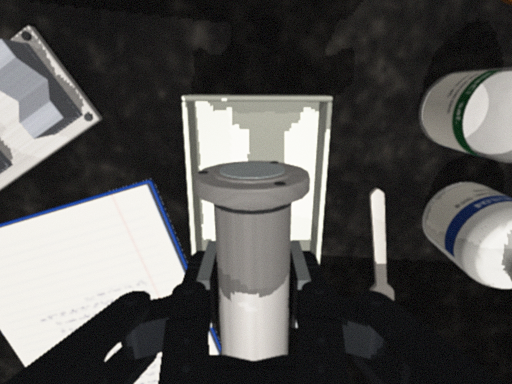

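The flanged barrel is held (px 253,250) and lined up with the tray (sides at px 185 and 330). Next is lowering, a part opening, a lift and a check.

Call:
play_rows:
  increments:
    - [-1,[0,0,20],0]
    - [-1,[0,0,25],0]
    - [-1,[0,0,25],0]
    - [-1,[0,0,22],0]
    - [-1,[0,0,16],0]
    - [-1,[0,0,10],0]
    - [-1,[0,0,6],0]
    - [-1,[0,0,4],0]
    - [-1,[0,0,0],0]
    - [-1,[0,0,0],0]

```text
time: 10.23
tool_pos: [688.8, -4.0, 11.5]
tcp_rot: [179.9, 0.0, 86.4]
ft_force: [0.6, -0.8, -1.5]
finger_gap: 30.5
grip_force: 49.9
```

Call:
play_rows:
  increments:
    - [0.2,[0,0,0],0]
    - [0.2,[0,0,0],0]
    - [0.2,[0,0,0],0]
    - [0.2,[0,0,0],0]
    - [0.2,[0,0,0],0]
    - [0.2,[0,0,0],0]

```text
time: 10.73
tool_pos: [688.1, -4.0, 10.6]
tcp_rot: [180.0, 0.0, 86.4]
ft_force: [0.1, -0.5, -0.3]
finger_gap: 50.7
grip_force: 0.0
```

Call:
play_rows:
  increments:
    - [0.2,[0,0,-8],0]
    - [0.2,[0,0,-15],0]
    - [0.2,[0,0,-25],0]
    - [0.2,[0,0,-35],0]
    - [0.2,[0,0,-35],0]
    - [1,[0,0,-35],0]
    - [1,[0,0,-35],0]
    - [1,[0,0,-12],0]
    - [1,[0,0,0],0]

```text
time: 11.48
tool_pos: [691.0, -4.2, 218.5]
tcp_rot: [179.4, 0.0, 86.4]
ft_force: [-0.1, -0.1, -0.3]
finger_gap: 85.4
grip_force: 0.0
```

```bash
python3 - <<'E'
from h import *
st();p=snapshot("wrist");save(p,"w4");meas(p,(("flanged_barrel",24),("tray",36),("vblock",8),("seat",42)))
E
```

```text
{'time': 11.48, 'tool_pos': [691.02, -4.17, 218.51], 'tcp_rot': [179.36, 0.01, 86.45], 'finger_gap': 85.44, 'ft_force': [-0.07, -0.12, -0.29], 'wrist_torque': [-0.02, -0.04, 0.01], 'grip_force': 0.0}
flanged_barrel pin 0.94 [690.4  -4.1  24.2]
flanged_barrel mask 0.7 px [250. 164.] [array([687.4,  -6.7]), array([105.6,  45.2]), np.float64(86.3)] [[661.0, -58.0], [707.0, -61.0], [713.0, 44.0], [668.0, 47.0]]
tray mask 0.67 px [250. 163.] [array([688.3,  -4. ]), array([103.8,  43.6]), np.float64(87.4)] [[664.0, -55.0], [708.0, -57.0], [713.0, 47.0], [669.0, 49.0]]
vblock pin 0.8 [485.3  67.8   5.1]
vblock mask 0.73 px [ 56. 109.] [array([479.3,  65.7]), array([146.3,  86.5]), np.float64(28.1)] [[394.0, 69.0], [435.0, -7.0], [564.0, 62.0], [523.0, 138.0]]
seat pin 0.94 [486.3  68.9  43.5]
seat mask 0.61 px [ 56. 109.] [array([500.3,  66.9]), array([131.5,  77.8]), np.float64(28.0)] [[424.0, 70.0], [461.0, 2.0], [577.0, 63.0], [540.0, 132.0]]
```

View pics/w4.png

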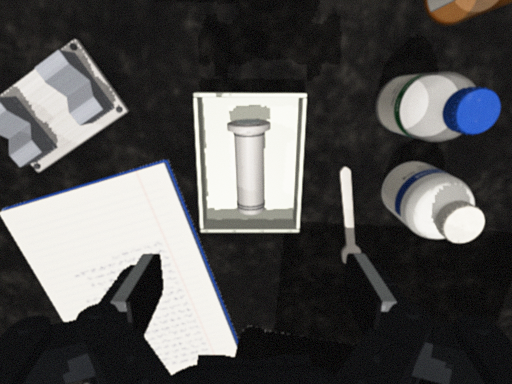

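The reject lies in the tray at px (250,165), released and fully inside. On to the plain barrel.

Call:
play_rows:
  increments:
    - [1,[0,0,0],0.11]
    - [1,[0,0,0],0.11]
    - [1,[0,0,0],0.11]
    - [1,[0,0,0],0.11]
    - [1,[0,0,0],0.11]
    - [1,[0,0,0],0]

```text
time: 12.43
tool_pos: [687.8, -3.9, 209.7]
tcp_rot: [-180.0, 0.0, 54.6]
ft_force: [0.6, -0.1, 0.2]
finger_gap: 85.6
grip_force: 0.0
```

Call:
play_rows:
  increments:
    - [1,[6.2,-15.6,0],0]
    - [1,[12,-30,0],0]
    - [1,[12,-30,0],0]
    - [1,[12,-30,0],0]
    - [1,[12,-30,0],0]
    - [1,[12,-30,0],0]
    - [1,[12,-30,0],0]
    - [1,[12,-30,0],0]
    - [1,[12,-30,0],0]
    - [1,[12,-30,0],0]
    - [1,[8,-20,0],0]
    - [1,[4,-10,0],0]

```text
time: 13.43
tool_pos: [500.4, 282.9, 210.1]
tcp_rot: [-180.0, -0.0, 55.3]
ft_force: [-0.2, -0.8, 0.5]
finger_gap: 85.8
grip_force: 0.0
```

Call:
play_rows:
  increments:
    - [1,[0,0,20],0]
    - [1,[0,0,25],0]
    - [1,[0,0,25],0]
    - [1,[0,0,10],0]
    - [1,[0,0,0],0]
    - [1,[0,0,0],0]
    - [1,[0,0,0],0]

```text
time: 14.02
tool_pos: [503.4, 280.8, 132.0]
tcp_rot: [179.9, -0.1, 54.9]
ft_force: [0.6, 0.4, 0.9]
finger_gap: 85.4
grip_force: 0.0
```

```bash
python3 - <<'E'
from h import *
st();p=snapshot("wrist");save(p,"w5");meas(p,(("plain_barrel",40),("rack",24),("seat",42)));st()
E
```

```text
{'time': 14.02, 'tool_pos': [503.36, 280.78, 132.05], 'tcp_rot': [179.93, -0.11, 54.95], 'finger_gap': 85.41, 'ft_force': [0.58, 0.36, 0.86], 'wrist_torque': [-0.01, 0.04, 0.01], 'grip_force': 0.0}
plain_barrel pin 0.67 [502.5 282.5  40.7]
plain_barrel mask 0.56 px [252. 196.] [array([499.8, 278.2]), array([111.1,  34.3]), np.float64(55.6)] [[454.0, 242.0], [483.0, 223.0], [545.0, 314.0], [517.0, 334.0]]
rack pin 0.28 [500.1 279.   39.3]
seat mask 0.91 px [336. 338.] [array([489.9, 127.1]), array([77.9, 39.3]), np.float64(29.3)] [[446.0, 125.0], [466.0, 91.0], [533.0, 129.0], [514.0, 163.0]]
{'time': 14.37, 'tool_pos': [502.53, 280.8, 130.97], 'tcp_rot': [179.97, -0.05, 54.94], 'finger_gap': 85.42, 'ft_force': [-0.34, -0.81, -0.16], 'wrist_torque': [0.04, -0.01, 0.0], 'grip_force': 0.0}
```

View pics/w5.png

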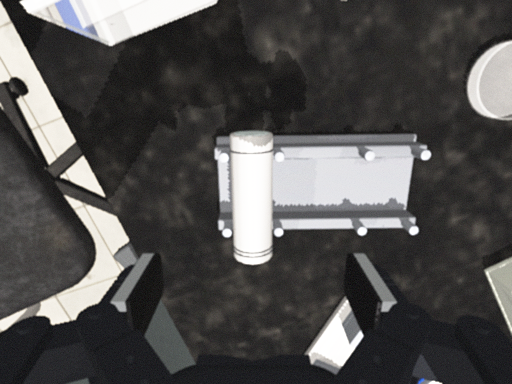

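The plain barrel is at px (252,197), parallel to the tool; the fingers' midline is at about 254. I'll refine its position and the V-block's by fitting their outlines.

```bash
cat >> h.py <<'E'
from scipy.optimize import minimize
def cyl(z):
    t=np.linspace(0,2*np.pi,40)
    return np.vstack([np.c_[np.full(40,e),16*np.cos(t),z+16*np.sin(t)] for e in(-50,50)])
def box(x,y,z0,z1): return np.array([[a,b,c] for a in(-x,x) for b in(-y,y) for c in(z0,z1)],float)
VB=np.vstack([box(65,42,0,8),box(56,32,8,37)])
def hullfit(p,mask,pts,x0):
    """x,y,yaw(deg) whose projected hull matches the mask's hull"""
    K=p["intrinsics"];T=np.linalg.inv(p["world_from_camera"]);S=4
    c=np.vstack([k[:,0] for k in [max(cv2.findContours(mask.astype(np.uint8),0,1)[0],key=cv2.contourArea)]])
    def img(q):
        m=np.zeros((384*S,512*S),np.uint8);cv2.fillConvexPoly(m,cv2.convexHull(np.round((q+.5)*S).astype(np.int32)),1);return m>0
    M=img(c)
    def f(v):
        a=np.radians(v[2]);w=pts.copy();w[:,0]=v[0]+pts[:,0]*np.cos(a)-pts[:,1]*np.sin(a);w[:,1]=v[1]+pts[:,0]*np.sin(a)+pts[:,1]*np.cos(a)
        q=(T[:3,:3]@w.T).T+T[:3,3];q=(K@q.T).T;m=img(q[:,:2]/q[:,2:])
        return 1-(m&M).sum()/(m|M).sum()
    r=minimize(f,x0,method="Nelder-Mead",options=dict(initial_simplex=np.array(x0)+np.array([[0,0,0],[6,0,0],[0,6,0],[0,0,4]]),xatol=.05,fatol=1e-4))
    return r.x.round(1),round(r.fun,3)
E
python3 - <<'E'
from h import *
p=snapshot("wrist");r=regions_of("plain_barrel",p);print(p["world_from_camera"].round(2))
for d in r[:2]: print(d["p"],hullfit(p,d["mask"],cyl(40.),[502,280,55]))
for n in("top","scene"):
    p=snapshot(n)
    for q,m,x0 in(("vblock",VB,[486,68,28]),("tray",box(75,56,0,36),[688,-4,86])):
        r=regions_of(q,p)
        if r: print(n,q,r[0]["p"],hullfit(p,r[0]["mask"],m,x0))
E
```

```text
[[ 8.2000e-01 -5.5000e-01 -1.8000e-01  5.4802e+02]
 [-5.8000e-01 -7.8000e-01 -2.6000e-01  3.4764e+02]
 [ 0.0000e+00  3.1000e-01 -9.5000e-01  2.7445e+02]
 [ 0.0000e+00  0.0000e+00  0.0000e+00  1.0000e+00]]
0.72 (array([501.1, 281.1,  56. ]), np.float64(0.034))
top vblock 0.6 (array([485.6,  66.8,  27.8]), np.float64(0.044))
top tray 0.97 (array([689.3,  -3.5,  86.1]), np.float64(0.024))
scene vblock 0.95 (array([486.4,  70.1,  28.4]), np.float64(0.047))
scene tray 0.77 (array([689.2,  -1. ,  86.1]), np.float64(0.03))
```

Call:
play_rows:
  increments:
    - [1,[0,-0.7,20],0]
    - [1,[0,0,20],0]
    - [1,[0,0,20],0]
    - [1,[0,0,20],0]
    - [1,[0,0,18],0]
    - [1,[0,0,14],0]
    - [1,[0,0,0],0]
    - [1,[0,0,0],0]
  force: 60

```text
time: 15.43
tool_pos: [500.8, 280.7, 17.5]
tcp_rot: [-179.9, 0.1, 54.9]
ft_force: [0.7, 0.0, -0.0]
finger_gap: 85.5
grip_force: 0.0
```

Call:
play_rows:
  increments:
    - [-1,[0,0,0],0]
    - [-1,[0,0,0],0]
    - [-1,[0,0,0],0]
    - [-1,[0,0,0],0]
    - [-1,[0,0,0],0]
    - [-1,[0,0,0],0]
    - [-1,[0,0,0],0]
    - [-1,[0,0,0],0]
    - [-1,[0,0,0],0]
    - [-1,[0,0,0],0]

```text
time: 16.27
tool_pos: [502.3, 281.4, 19.5]
tcp_rot: [180.0, -0.1, 54.9]
ft_force: [-1.5, -1.6, 6.2]
finger_gap: 30.5
grip_force: 58.8
```

Call:
play_rows:
  increments:
    - [-1,[0,0,-10],0]
    - [-1,[0,0,-20],0]
    - [-1,[0,0,-25],0]
    - [-1,[0,0,-25],0]
    - [-1,[0,0,-20],0]
    - [-1,[0,0,-10],0]
    - [-1,[0,0,0],0]
    - [-1,[0,0,0],0]

```text
time: 16.93
tool_pos: [501.7, 281.1, 128.3]
tcp_rot: [180.0, -0.0, 54.9]
ft_force: [-0.6, 0.1, -1.9]
finger_gap: 30.7
grip_force: 59.5
```

Call:
play_rows:
  increments:
    - [-1,[-14,4.4,0],0]
    - [-1,[-28,8.9,0],0]
    - [-1,[-28,8.9,0],0]
    - [-1,[-28,8.9,0],0]
    - [-1,[-28,8.9,0],0]
    - [-1,[-28,8.9,0],0]
    - [-1,[-28,8.9,0],0]
    - [-1,[-28,8.9,0],0]
    - [-1,[-21,6.7,0],0]
    - [-1,[-14.3,4.5,0],0]

```text
time: 17.77
tool_pos: [422.1, 33.8, 125.9]
tcp_rot: [-179.8, 0.2, 54.9]
ft_force: [-0.1, 0.1, -2.5]
finger_gap: 30.5
grip_force: 59.5
```

Call:
play_rows:
  increments:
    - [-1,[0,0,0],0.117]
    - [-1,[0,0,0],0.117]
    - [-1,[0,0,0],0.117]
    - [-1,[0,0,0],0.117]
    - [-1,[0,0,0],0]
    - [-1,[0,0,0],0]
    - [-1,[0,0,0],0]

```text
time: 18.35
tool_pos: [423.7, 35.6, 127.2]
tcp_rot: [-179.9, 0.1, 28.4]
ft_force: [0.2, -0.4, -2.6]
finger_gap: 30.8
grip_force: 59.7
```

```bash
python3 - <<'E'
from h import *
st();p=snapshot("wrist");save(p,"w6");meas(p,(("seat",42),("vblock",8),("plain_barrel",147)))
r=regions_of("vblock",p)
if r: print(hullfit(p,r[0]["mask"],VB,[486,68,28]))
r=regions_of("plain_barrel",p)
if r: print(hullfit(p,r[0]["mask"],cyl(149.),[424,35,28]))
st()
E
```

```text
{'time': 18.35, 'tool_pos': [423.68, 35.61, 127.19], 'tcp_rot': [-179.94, 0.1, 28.35], 'finger_gap': 30.75, 'ft_force': [0.18, -0.42, -2.64], 'wrist_torque': [0.04, -0.04, -0.03], 'grip_force': 59.66}
seat pin 0.93 [484.9  67.1  45.2]
seat mask 0.73 px [254.  94.] [array([485. ,  69.5]), array([112.8,  73.5]), np.float64(28.1)] [[418.0, 75.0], [453.0, 11.0], [552.0, 64.0], [517.0, 129.0]]
vblock pin 0.72 [484.   69.4   1.6]
vblock mask 0.9 px [254.  94.] [array([483.8,  69. ]), array([130.9,  86. ]), np.float64(28.7)] [[406.0, 75.0], [447.0, -0.0], [562.0, 63.0], [521.0, 138.0]]
plain_barrel pin 0.61 [423.4  37.7 147.3]
plain_barrel mask 0.82 px [253. 260.] [array([425.3,  37.8]), array([100.4,  32.7]), np.float64(28.9)] [[373.0, 28.0], [389.0, -1.0], [477.0, 48.0], [461.0, 76.0]]
(array([483.9,  68.7,  28.1]), np.float64(0.018))
(array([422.6,  36.2,  28.9]), np.float64(0.114))
{'time': 18.8, 'tool_pos': [424.5, 35.56, 128.38], 'tcp_rot': [180.0, -0.01, 28.14], 'finger_gap': 30.69, 'ft_force': [-0.79, 0.52, -1.95], 'wrist_torque': [-0.01, -0.06, -0.04], 'grip_force': 59.66}
```

View pics/w6.png

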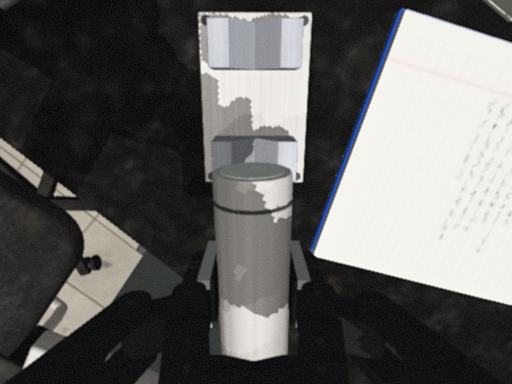

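The V-block (px 254,94) and the held barrel (px 253,260) are in line. I move 69 mm along and descend to just above contact.

Call:
play_rows:
  increments:
    - [-1,[10,0,0],0]
    - [-1,[20,0,0],0]
    - [-1,[20,0,0],0]
    - [-1,[12,0,0],0]
    - [-1,[7,0,0],0]
    - [-1,[0,0,0],0]
    - [-1,[0,0,20],0]
    - [-1,[0,0,25],0]
    - [-1,[0,0,20],0]
    - [-1,[0,0,15],0]
    - [-1,[0,0,10],0]
    - [-1,[0,0,0],0]

```text
time: 19.8
tool_pos: [482.8, 67.7, 35.9]
tcp_rot: [-179.9, 0.2, 28.1]
ft_force: [-0.0, 0.7, -1.3]
finger_gap: 30.5
grip_force: 59.6
```

Call:
play_rows:
  increments:
    - [-1,[0,0,5],0]
    - [-1,[0,0,3],0]
    - [-1,[0,0,0],0]
    - [-1,[0,0,0],0]
    - [-1,[0,0,0],0]
    - [-1,[0,0,0],0]

```text
time: 20.3
tool_pos: [485.8, 68.1, 30.9]
tcp_rot: [180.0, -0.1, 28.1]
ft_force: [0.3, 0.2, -1.4]
finger_gap: 30.7
grip_force: 59.6
```

```bash
cat >> h.py <<'E'
def ff(n=6):
    F=[];M=[];P=[]
    for i in range(n):
        s=sense();F.append(s["ft_force"]);M.append(s["wrist_torque"]);P.append(s["tool_pos"]);snapshot("top")
    F=np.mean(F,0);M=np.mean(M,0);P=np.mean(P,0);a=np.radians(28.1);R=np.array([[np.cos(a),np.sin(a),0],[-np.sin(a),np.cos(a),0],[0,0,1]])
    print("t",s["time"],"P",P.round(1),"F along V, across(+y of V), up:",(R@F).round(2),"M",(R@M).round(3),"seat rel",(R@(P-[485.2,68.5,20.9])).round(1))
E
python3 -c "
from h import *
ff()"
```

```text
t 20.55 P [485.6  68.1  30.7] F along V, across(+y of V), up: [ 0.11  0.34 -2.36] M [-0.019 -0.027 -0.012] seat rel [ 0.1 -0.5  9.8]
```

Call:
play_rows:
  increments:
    - [-1,[0,0,3],0]
    - [-1,[0,0,3],0]
    - [-1,[0,0,0],0]
    - [-1,[0,0,0],0]
    - [-1,[0,0,0],0]

```text
time: 21.02
tool_pos: [485.2, 68.0, 24.1]
tcp_rot: [-180.0, 0.0, 28.1]
ft_force: [0.5, 0.3, -2.3]
finger_gap: 30.5
grip_force: 59.6
```

Call:
play_rows:
  increments:
    - [-1,[0,0,1],0]
    - [-1,[0,0,0],0]
    - [-1,[0,0,0],0]
    - [-1,[0,0,0],0]

```text
time: 21.35
tool_pos: [485.3, 68.1, 23.3]
tcp_rot: [180.0, -0.0, 28.1]
ft_force: [-0.5, -0.7, -2.1]
finger_gap: 30.6
grip_force: 59.6
```

Call:
play_rows:
  increments:
    - [-1,[0,0,1],0]
    - [-1,[0,0,0],0]
    - [-1,[0,0,0],0]
    - [-1,[0,0,0],0]

```text
time: 21.68
tool_pos: [485.5, 68.1, 22.5]
tcp_rot: [180.0, -0.0, 28.1]
ft_force: [-0.4, 0.3, 0.6]
finger_gap: 30.5
grip_force: 59.9
```

```bash
python3 -c "
from h import *
ff()"
```

```text
t 21.9333 P [485.5  68.1  22.5] F along V, across(+y of V), up: [0.07 0.25 0.64] M [ 0.035  0.027 -0.101] seat rel [ 0.1 -0.5  1.6]
```

Call:
play_rows:
  increments:
    - [-1,[0,0,0.4],0]
    - [-1,[0,0,0],0]
    - [-1,[0,0,0],0]
    - [-1,[0,0,0],0]

```text
time: 22.32
tool_pos: [485.6, 68.0, 22.4]
tcp_rot: [180.0, -0.0, 28.1]
ft_force: [-0.9, -0.3, 5.6]
finger_gap: 30.4
grip_force: 60.4
```

```bash
python3 -c "
from h import *
ff()"
```

```text
t 22.5667 P [485.6  68.1  22.4] F along V, across(+y of V), up: [-1.79  0.82  5.52] M [ 0.142  0.32  -0.173] seat rel [ 0.1 -0.6  1.5]
```

Call:
play_rows:
  increments:
    - [-1,[0,0,0.4],0]
    - [-1,[0,0,0],0]
    - [-1,[0,0,0],0]
    - [-1,[0,0,0],0]

```text
time: 22.95
tool_pos: [485.6, 68.1, 22.4]
tcp_rot: [180.0, -0.0, 28.1]
ft_force: [-4.3, -0.3, 10.5]
finger_gap: 30.6
grip_force: 60.8
```

```bash
python3 -c "
from h import *
ff()"
```

```text
t 23.2 P [485.6  68.1  22.4] F along V, across(+y of V), up: [-3.58  1.7   9.79] M [ 0.257  0.626 -0.184] seat rel [ 0.2 -0.6  1.5]
```

Seated: the height matches, with contact stiffness about 11 N/mm. The along and across forces are small residuals, so I'll trim them out.

Call:
play_rows:
  increments:
    - [-1,[-0.3,-0.15,0],0.003]
    - [-1,[0,0,0],0]
    - [-1,[0,0,0],0]
    - [-1,[0,0,0],0]
    - [-1,[0,0,0],0]

```text
time: 23.67
tool_pos: [485.6, 68.1, 22.3]
tcp_rot: [180.0, -0.1, 28.0]
ft_force: [-2.4, -0.3, 5.9]
finger_gap: 30.5
grip_force: 60.4
```

```bash
python3 -c "
from h import *
ff()"
```

```text
t 23.9167 P [485.6  68.1  22.3] F along V, across(+y of V), up: [-1.15  1.54  7.29] M [ 0.141  0.296 -0.125] seat rel [ 0.2 -0.5  1.4]
```

Call:
play_rows:
  increments:
    - [-1,[-0.2,-0.2,0.2],0.004]
    - [-1,[0,0,0],0]
    - [-1,[0,0,0],0]
    - [-1,[0,0,0],0]
    - [-1,[0,0,0],0]

```text
time: 24.38
tool_pos: [485.5, 68.2, 22.2]
tcp_rot: [180.0, -0.1, 27.7]
ft_force: [-1.4, 1.0, 6.6]
finger_gap: 30.5
grip_force: 60.4
```

```bash
python3 -c "
from h import *
ff(10)"
```

```text
t 24.8333 P [485.5  68.2  22.2] F along V, across(+y of V), up: [-0.62  0.76  6.73] M [ 0.133  0.128 -0.113] seat rel [ 0.1 -0.4  1.3]
```

Call:
play_rows:
  increments:
    - [-1,[0,-0.4,0],0]
    - [-1,[0,0,0],0]
    - [-1,[0,0,0],0]
    - [-1,[0,0,0],0]
    - [-1,[0,0,0],0]

```text
time: 25.3
tool_pos: [485.5, 68.3, 22.2]
tcp_rot: [179.9, -0.1, 27.7]
ft_force: [-0.2, -1.7, 5.8]
finger_gap: 30.8
grip_force: 60.3
```

```bash
python3 -c "
from h import *
ff(10)
p=snapshot('wrist');save(p,'w7')"
```

```text
t 25.75 P [485.5  68.3  22.2] F along V, across(+y of V), up: [-0.46 -1.01  6.  ] M [-0.186  0.138 -0.143] seat rel [ 0.1 -0.3  1.3]
```

View pics/w7.png

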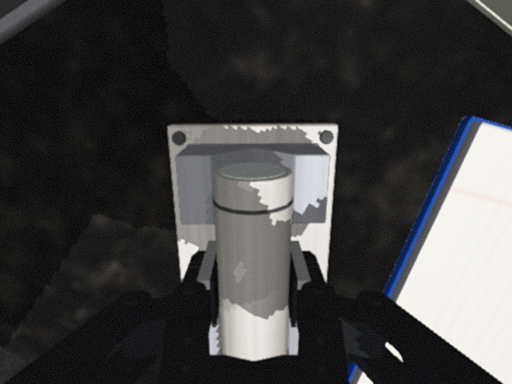

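The barrel sits in the V at px (254,215), symmetric between both slopes. I'll trim yaw, side force and press.

Call:
play_rows:
  increments:
    - [-1,[0,0.2,0.25],0.012]
    - [-1,[0,0,0],0]
    - [-1,[0,0,0],0]
    - [-1,[0,0,0],0]
    - [-1,[0,0,0],0]

```text
time: 26.27
tool_pos: [485.5, 68.3, 22.1]
tcp_rot: [179.9, -0.1, 27.1]
ft_force: [-2.3, -0.2, 9.0]
finger_gap: 30.3
grip_force: 61.1
```

```bash
python3 -c "
from h import *
ff(10)"
```

```text
t 26.7167 P [485.5  68.3  22.1] F along V, across(+y of V), up: [-1.84  0.7   8.37] M [0.11  0.267 0.404] seat rel [ 0.1 -0.3  1.2]
```

Call:
play_rows:
  increments:
    - [-1,[-0.2,-0.1,0.05],-0.009]
    - [-1,[0,0,0],0]
    - [-1,[0,0,0],0]
    - [-1,[0,0,0],0]
    - [-1,[0,0,0],0]

```text
time: 27.18
tool_pos: [485.5, 68.3, 22.1]
tcp_rot: [179.9, -0.1, 27.6]
ft_force: [-1.0, -0.1, 7.5]
finger_gap: 30.7
grip_force: 60.5
```

```bash
python3 -c "
from h import *
ff(10)"
```

```text
t 27.6333 P [485.5  68.3  22.1] F along V, across(+y of V), up: [-0.64  0.43  7.47] M [0.037 0.122 0.031] seat rel [ 0.1 -0.3  1.2]
```

Call:
play_rows:
  increments:
    - [-1,[-0.05,0,0.12],0]
    - [-1,[0,0,0],0]
    - [-1,[0,0,0],0]
    - [-1,[0,0,0],0]
    - [-1,[0,0,0],0]
    - [-1,[0,0,0],0]

```text
time: 28.18
tool_pos: [485.5, 68.3, 22.1]
tcp_rot: [179.9, -0.1, 27.6]
ft_force: [-1.7, -0.5, 8.7]
finger_gap: 30.5
grip_force: 60.5
```

```bash
python3 -c "
from h import *
ff(10)
for n in ('wrist','top'):
    p=snapshot(n)
    r=regions_of('plain_barrel',p)
    if r: print(n,r[0]['p'],hullfit(p,r[0]['mask'],cyl(42.6),[485,68,28]))
    for q in('seat','plain_barrel','vblock','flanged_barrel'):
        for d in pinpoint(q,p)[:1]: print(q,round(d['p'],2),W(p,d['xyz']).round(1))
"
```

```text
t 28.6333 P [485.5  68.3  22.1] F along V, across(+y of V), up: [-1.26  0.3   8.45] M [0.083 0.164 0.01 ] seat rel [ 0.1 -0.3  1.2]
wrist 0.79 (array([484. ,  68.8,  27.9]), np.float64(0.114))
plain_barrel 0.55 [486.6  69.8  44.4]
plain_barrel 0.5 [487.   68.8  44.5]
vblock 0.67 [ 8.066e+02 -7.860e+01  8.000e-01]
flanged_barrel 0.91 [688.3  -4.1  22.4]
```

Pressing with about 8.5 N net at the wrist (about 10.7 N on the block including the barrel's weight), side force and moments near zero. I'm handing in.

```bash
python3 -c "
from bench import *
print(hand_in())"
```

```text
the job is handed in; nothing more can be done
None
```

The reject was released in the white tray, and the plain barrel is still held midway in the V-block, on both faces, pressed with about 10 N; the job is handed in, at about 29 s, with no verdict returned.

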